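Check a force probe, then press a belt tensioner past its click and hold it

ROBOT

A 6-joint arm with a two-finger parallel gripper is mounted at the origin on a cart in front of the work surface, level with it; the furniture and walls round the work are solid. World frame = base frame: x ahead of the robot, y to its left, z up, the work surface at z = 0. Lengths are in m, angles in rad, forces in N, time in s.
With the tool pointing down it reaches from about 0.325 to 0.85 m from the base axis. Payload 15.5 kg.
Tool frame: the origin (TCP) lies midway between the tips of the shut fingers; the grasp point (between the pads) lies env.pinch_z behind it (env.pinch_z is the distance from the TCP to the grasp point, in m); z points along the fingers, y is the line along which they close (so a half turn about z gives the same grasp; the last joint's range is limited). The gripper opens to 91 mm and grips with 3 to 60 N. Pads are 32 mm wide; open, the fingers measure 118 mm over their backs; the gripper's body (76 mm by 178 mm) begins 60 mm behind the grasp point.
Start: joints at [1.208, 0.494, 1.345, -0, 1.302, -0.096], TCP at [0.165, 0.603, 0.214] pointing down, gripper open.
Joint ranges: [-2.91, 2.91], [-0.82, 2.16], [0.22, 2.67], [-1.22, 4.37], [0.12, 2.79], [-3.08, 3.08]. Speed limits (rad/s): [1.89, 1.89, 2.57, 3.01, 3.01, 3.01].

INTERFACE

Orientations are given as a unit quaternion [w, x, y, z].
In Python, from station import env gives the robot as it stands.
- The arm moves only by the tool servo_tool, never from a script. Its arguments are lists of equal length, an entry for each row: "grip": the opening, from 0 (shut) to 1 (fully open); "dp": the shift along the world's x, y, z in m, a list of three; "turn": the turn, a rotation vector about the world's x, y, z in degrees, a list of three. In form: {"grip": [grip, ...], "dp": [[tx, ty, tz], ...], "turn": [[rx, ry, rz], ...]}. A call has 1 to 5 rows; each row shifts and turns the commanded pose from where the row before left it; what a row does not reach is not made up. A row lasts 1/10 s, in which the tool goes at most 50 mm and 8.59 degrees, less where a joint would pass 70% of its speed; a pose out of reach is approached as far as the arm can. A call is refused whole if a number of a shift passes 0.05 or a number of a turn 8.59, either way. A call with a gripper value outside its range is refused whole. The fingers move at their own pace and stop on an object; "newtons" is the grip in N (left out, the last holds). Time passes only in rows, so rows that do not move let the fingers close. It gives the time, the measured TCP pose, the force, the opening and the grip force at its end, in the units of the state.
- env.get_state(): the state, without advancing time (a new reading comes with each control period).
- env.snapshot(name): name is "scene" or "top"; returns a dict with "frame" (480x640x3 uint8, red, green, blue), "vertical_fov" (degrees; the focal length in pixels is half the picture's height over the tangent of half this angle, whatever the lens; pixels are square), "cx", "cy" (the principal point, pixels), "pose" (4x4, takes a point from camera to world coordinates). Camera axes: x right, y down, z forward; pixel columns grow to the right and rows downward; lengths in m; the calibration is good to about 2 mm. A picture is of the moment at which its call begins. There is no depth.
- env.finish_job(): hands the job in; it is judged then, once.
The state is a dict: "time": time; "joint_pos": joint angles; "qvel": joint speeds; "joint_torque": joint torques, N m; "position": TCP position; "tcp_rot": TCP orientation; "wrist_force": force on the tool from outside, world axes, zero at the start; "moment": the same for the moment, N m; "opening": opening from 0.0 (shut) to 1.0 (fully open); "gripper_force": force on a finger pad.
Only numpy, scipy, OpenCV 4.12 (cv2) and the standard library are available. Lean on these libraries where they do the work, as an engineer would, in place of code of your own. Each camera call takes 0.05 s, during which the arm holds its last target. There are 200 camera calls.

TASK

Take the orange hand force probe out of its stand and check it by pressing its tip down on the red check button and then on the blue one. Then use the probe's tip to push the belt tensioner's sprung arm down past its ratchet click, and finish while still holding the probe on the yellow pad, with the arm kept pressed so that its red pointer stays inside the green band. Do not let go at the end, and leave the other loose things where they stand.

Things in the scene. Friction and masses are not known exactly. Their poses are not given: they have to be found in the camera images.
- probe: Hand force probe, rigid, about 0.15 kg, upright with tip down. Origin at the lowest point of its round-nosed (6 mm radius) tip, z up along it. Steel rod 12 mm thick to 60 mm, collar 50 mm across from 60 to 68 mm (fingertips may bear on it), orange grip 28 x 28 mm from 68 to 118 mm, faces square to its x and y, cap to 120 mm. Take the grip from above, about 40 N.
- probe_tip (a point): Lowest point of the probe's rounded tip (same as the probe's origin).
- probe_grip (a point): Centre of the probe's orange grip, 93 mm above the tip.
- probe_stand: Black stand, fixed, 64 x 64 mm and 66 mm high with two grey feet (90 mm long in its y); origin at the centre of its underside. The probe's rod hangs loosely in its 16 mm vertical hole, the collar resting on its top, so that the probe must be lifted straight up at least 65 mm to come free.
- post_red_base: Grey round housing of the red check button, fixed, 44 mm across, 12 mm high; origin at the centre of its underside.
- post_red_top (a point): Centre of the top face of the red button, which is 28 mm across; 22 mm above the bench when not pressed; moves down with it.
- post_red (a joint): Travel of the red button, m: 0 up, 0.006 fully down; it counts as pressed beyond 0.003. Sprung: moves from about 1.5 N, fully down at 5 N, comes up again by itself.
- post_blue_base: Grey round housing of the blue check button, same as the red one.
- post_blue_top (a point): Centre of the top face of the blue button (as for red).
- post_blue (a joint): Travel of the blue button, as for red.
- tensioner: Belt tensioner, fixed; origin under the centre of its grey plate, 190 (x) x 90 (y) x 10 mm. The arm's pivot pin is level, along y, at x = +45 mm and 60 mm up; the arm reaches 118 mm from it towards -x, rising 0.45 rad when free. Beside the arm's end, 34 mm to either side, two 6 mm posts 110 mm high carry a curved white scale with a green band.
- push_pad (a point): Centre of the yellow push pad's top, 28 x 30 mm, on the idler block at the arm's end; 3 mm lips at its inner and outer end. With a = 0.45 - joint tensioner_arm it lies in the tensioner's frame at x = 0.045 - 0.100 cos a + 0.013 sin a, y = 0, z = 0.060 + 0.100 sin a + 0.013 cos a (115 mm high when free, 78 at the click, 62 mid band).
- tensioner_arm (a joint): Arm angle, rad: 0 free (up), grows as its end is pushed down, 0.70 at the end stop. The pawl clicks behind the tooth at about 0.40; let go after that, the arm rests on the pawl there. Pointer in the green band: 0.48 to 0.64. Sprung: about 4 N down on the pad to start, some 3 N more over the tooth, about 7 N in the band.
- pawl (a joint): Travel of the sprung pawl slider (steel bar with a red knob behind the pivot), m: 0 seated, about 0.005 when the tooth pushes it back. It springs to 0 by itself once the tooth has passed.
- puck_b: Bystander: black round unit with a white cap, 54 mm across, 44 mm high, loose; origin under its centre.
- ring_gauge: Bystander: steel plug gauge 32 mm across, 40 mm high, loose; origin under its centre.
- tape_1: Bystander: roll of green tape lying flat, 63 mm across, 19 mm high, loose; origin under its centre.
- stack_4: Stack of white cardboard boxes, fixed, 105 x 105 mm and 0.35 m high (with an open lid above that), standing beyond the work to the right of the tensioner: keep the gripper and arm clear of it. Origin under its centre.
Not all that is in view belongs to the job. Leave any purple look-alike of the post_red_base alone.

How it is judged:
By the outcome, as a careful person would: the job done as asked, in the order asked, and still so for the second after the job is handed in, while the arm keeps its last pose, push and grip.
It also fails if it takes over 56 s, if anything falls off the work surface, if the arm or the gripper's body presses on something with over 40 N, if the wrist force passes 120 N, or if a joint passes its speed limit or range.

## Working session

There is one attempt and no reset: what is moved stays moved. The work goes in short steps, Python scripts to look and compute and a tool call to move; the robot and the scene stay as the last step left them, time stands still between calls to the robot, and variables do not carry over. Pictures are saved under pics/ and viewed, at most 10 in all, crops included, and the job is handed in when it is done.

Besides the shell and the picture viewer there is one more tool, called as name(argument=value, ...) on one line, values as JSON. servo_tool: Moves the arm, as the interface text tells. Its arguments: {"type":"object","properties":{"grip":{"type":"array"},"dp":{"type":"array"},"turn":{"type":"array"},"newtons":{"type":"number"}},"required":["grip","dp","turn"]}

```bash
mkdir -p pics
cat > h.py <<'E'
import numpy as np, cv2
from station import env
def shot(n,f):
    s=env.snapshot(n); cv2.imwrite(f'pics/{f}.png',s['frame'][:,:,::-1]); np.savez(f'pics/{f}.npz',**{k:v for k,v in s.items()}); return s
def load(f): return dict(np.load(f'pics/{f}.npz'))
def ray(s,u,v):
    f=240/np.tan(np.radians(float(s['vertical_fov']))/2); T=s['pose']
    d=T[:3,:3]@np.array([(u-s['cx'])/f,(v-s['cy'])/f,1]); return T[:3,3],d/np.linalg.norm(d)
def atz(s,u,v,z):
    o,d=ray(s,u,v); return o+d*(z-o[2])/d[2]
def tri(a,b):
    A=np.zeros((3,3));B=np.zeros(3)
    for o,d in (a,b):
        P=np.eye(3)-np.outer(d,d);A+=P;B+=P@o
    return np.linalg.solve(A,B)
def proj(s,p):
    f=240/np.tan(np.radians(float(s['vertical_fov']))/2); T=s['pose']
    c=T[:3,:3].T@(np.array(p)-T[:3,3]); return c[0]/c[2]*f+s['cx'],c[1]/c[2]*f+s['cy']
E
python3 - <<'E'
from h import *
for n in('scene','top'):
    s=shot(n,n+'0');print(s['vertical_fov'],s['cx'],s['cy'],np.round(s['pose'],3))
print(env.get_state(),env.pinch_z)
E
```

```text
57.10823731563849 319.5713327909241 235.773271490398 [[ 0.893 -0.317  0.32   0.283]
 [-0.45  -0.638  0.624 -0.643]
 [ 0.006 -0.701 -0.713  0.729]
 [ 0.     0.     0.     1.   ]]
43.97163903929598 319.7724346604365 239.43720606725708 [[ 0.008 -0.978  0.211  0.275]
 [-1.    -0.009 -0.002 -0.099]
 [ 0.004 -0.211 -0.978  1.311]
 [ 0.     0.     0.     1.   ]]
{'time': 0.1, 'joint_pos': array([ 1.20749588e+00,  4.94129464e-01,  1.34607522e+00,  2.44184822e-05,
        1.30249959e+00, -9.55042271e-02]), 'qvel': array([ 0.00100946,  0.00102979, -0.00304758,  0.00105314,  0.00085963,
       -0.00040689]), 'joint_torque': array([ 2.08617799e-03, -8.80240560e+01, -3.82545805e+01,  7.08710519e-02,
        4.81542991e-02, -9.51334243e-06]), 'position': array([0.16524715, 0.6024001 , 0.21339061]), 'tcp_rot': array([-1.37850648e-04,  1.33501560e-01,  9.91048447e-01, -5.38571036e-04]), 'wrist_force': array([ 0.22430149, -0.52192532, -1.11905906]), 'moment': array([ 0.00151407,  0.0630147 , -0.00160202]), 'gripper_force': 0.0, 'opening': 1.0029811200154284} 0.0188
```

View pics/scene0.png

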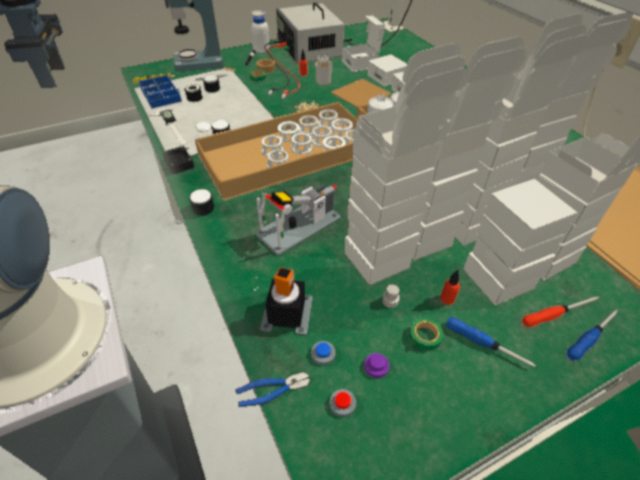

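View pics/top0.png

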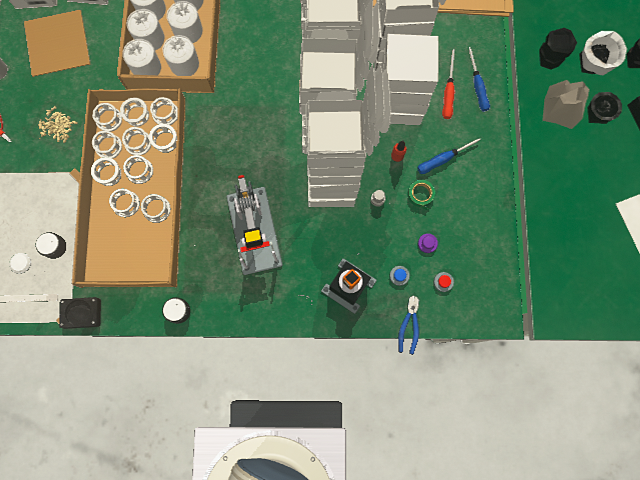

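The scene view shows the probe cap near (285,273), blue near (323,349), red near (343,400) and the yellow pad near (281,198). In the top view they are at (351,278), (400,274), (444,281) and (253,237). I'll zoom in on these next.

Run:
```python
from h import *
T=load('top0');S=load('scene0')
def crop(s,x,y,w,h): return cv2.resize(s['frame'][y:y+h,x:x+w],(400,300),interpolation=cv2.INTER_CUBIC)
m=np.vstack([np.hstack([crop(T,310,250,80,60),crop(T,210,180,120,90)]),np.hstack([crop(S,250,250,80,60),crop(S,240,170,120,90)])])
cv2.imwrite('pics/m1.png',m[:,:,::-1])
def blob(s,lo,hi,box):
    x,y,w,h=box;c=cv2.cvtColor(s['frame'][y:y+h,x:x+w],cv2.COLOR_RGB2HSV)
    k=cv2.inRange(c,lo,hi);n,l,st,ce=cv2.connectedComponentsWithStats(k);i=1+np.argmax(st[1:,4]);return ce[i]+[x,y],st[i]
R=((0,170,120),(6,255,255));B=((100,150,100),(118,255,255));Y=((25,150,120),(33,255,255));O=((8,150,120),(20,255,255))
for n,c,bt,bs in(('red',R,(425,265,40,35),(325,385,40,35)),('blue',B,(385,260,30,30),(308,335,30,30)),('yel',Y,(235,220,40,35),(262,185,40,30)),('or',O,(330,258,40,40),(265,260,40,45))):
    a,sa=blob(T,*c,bt);b,sb=blob(S,*c,bs)
    print(n,a,sa[2:],b,sb[2:],tri(ray(T,*a),ray(S,*b)).round(4), atz(T,*a,.022)[:2],atz(S,*b,.022)[:2])
```

```text
red [444.42735043 280.71794872] [ 12  13 117] [342.39705882 399.78921569] [ 16  16 204] [ 0.4642 -0.3765  0.0161] [ 0.46300203 -0.37517321] [ 0.46304854 -0.37874561]
blue [399.71428571 274.42016807] [ 13  12 119] [322.8        349.54545455] [ 15  14 165] [ 0.4775 -0.2786  0.0157] [ 0.47605827 -0.27762438] [ 0.47628155 -0.28185397]
yel [252.1015625 235.6171875] [ 16  12 128] [282.25       195.04545455] [13  8 44] [0.5399 0.0374 0.1174] [0.56019717 0.04841717] [0.58092999 0.14348189]
or [351.31395349 278.20930233] [17 20 86] [283.32876712 283.51712329] [ 20  26 292] [ 0.4546 -0.1672  0.095 ] [ 0.4667554  -0.17153321] [ 0.4728023  -0.11237157]
```

View pics/m1.png

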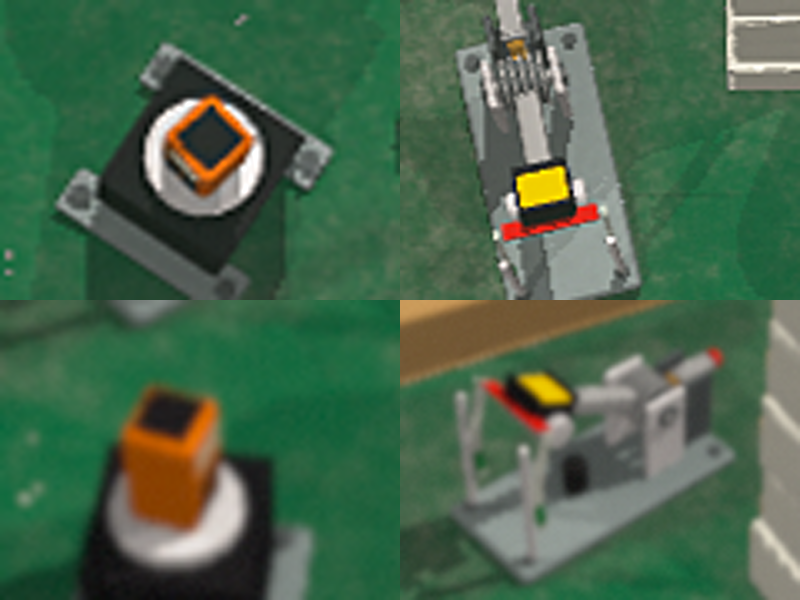

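The montage shows the probe's cap square, turned about 45–50° in the world. The yellow pad and the plate corners are clear too. Next I'll work out yaws and positions.

Run:
```python
from h import *
T=load('top0');S=load('scene0')
# grip outline in top: orange or dark cap inside; use cap dark blob
x,y=335,262;f=cv2.resize(T['frame'][y:y+34,x:x+34],None,fx=8,fy=8,interpolation=cv2.INTER_CUBIC)
h=cv2.cvtColor(f,cv2.COLOR_RGB2HSV)
o=cv2.inRange(h,(5,140,90),(22,255,255));n,l,st,ce=cv2.connectedComponentsWithStats(o);i=1+np.argmax(st[1:,4])
cs,_=cv2.findContours((l==i).astype(np.uint8),cv2.RETR_CCOMP,cv2.CHAIN_APPROX_NONE)
for c in cs:
    if cv2.contourArea(c)<800: continue
    r=cv2.minAreaRect(c);b=(cv2.boxPoints(r)+.5)/8-.5+[x,y]
    P=np.array([atz(T,*p,.12) for p in b]);e=P[1]-P[0];print('rect',cv2.contourArea(c)/64,P[:,:2].mean(0).round(4),[np.linalg.norm(P[i+1]-P[i]).round(4) for i in(0,1)],'yaw',np.degrees(np.arctan2(e[1],e[0]))%90)
# cap centre tri: scene crop cap centre (170,412)-> 
a=(352.2,277.2);b=(250+170/5,250+112/5);print('cap',tri(ray(T,*a),ray(S,*b)).round(4))
print('collar',atz(T,351,281.4,.068).round(4),atz(S,250+177/5,250+208/5,.068).round(4), 'tri',tri(ray(T,351,281.4),ray(S,250+177/5,250+208/5)).round(4))
for n,p in(('c1',(227.4,196.5)),('c2',(264.6,187.5)),('c3',(281.4,265.5))): print(n,atz(T,*p,.01).round(4))
for n,p in(('s1',(240+55/3.333,170+215/3.333)),('s2',(240+130/3.333,170+278/3.333)),('s3',(240+333/3.333,170+153/3.333))): print(n,atz(S,*p,.01).round(4))
for p in((308,205),(355,205)):print('stack',atz(T,*p,0).round(4))
for p in((347,258),(373,281),(416,257)):print('stackS',atz(S,*p,0).round(4))
print('padtri',tri(ray(T,252.1,235.6),ray(S,282.2,197)).round(4), atz(T,252.4,235.5,.115).round(4))
```

```text
rect 191.09375 [ 0.4519 -0.1655] [np.float64(0.0336), np.float64(0.0298)] yaw 44.929010601593305
rect 87.5 [ 0.4543 -0.1662] [np.float64(0.0202), np.float64(0.0198)] yaw 43.576049450370505
cap [ 0.4547 -0.1677  0.1257]
collar [ 0.4531 -0.1682  0.068 ] [ 0.4563 -0.1662  0.068 ] tri [ 0.4541 -0.1683  0.071 ]
c1 [0.6534 0.1088 0.01  ]
c2 [0.6755 0.0249 0.01  ]
c3 [ 0.4956 -0.0173  0.01  ]
s1 [0.4778 0.0548 0.01  ]
s2 [ 0.501 -0.022  0.01 ]
s3 [0.679  0.0248 0.01  ]
stack [ 0.6378 -0.0744  0.    ]
stack [ 0.6388 -0.1817  0.    ]
stackS [ 0.6331 -0.0929  0.    ]
stackS [ 0.6505 -0.1739  0.    ]
stackS [ 0.7717 -0.1585 -0.    ]
padtri [0.5405 0.0382 0.1113] [0.5399 0.0372 0.115 ]
```

servo_tool(grip=[1,1,1,1,1], dp=[[0.016,-0.043,0],[0.016,-0.043,0],[0.016,-0.043,0],[0.016,-0.043,0],[0.016,-0.043,0]], turn=[[0,0,-6],[0,0,-6],[0,0,-6],[0,0,-6],[0,0,-6]])

```text
time: 0.6
position: [0.2455, 0.3859, 0.2137]
tcp_rot: [0.0, 0.387, 0.922, -0.0]
wrist_force: [1.3, 0.4, -0.3]
opening: 1.002
gripper_force: 0.0
```

servo_tool(grip=[1,1,1,1,1], dp=[[0.016,-0.043,0],[0.016,-0.043,0],[0.016,-0.043,0],[0.016,-0.043,0],[0.016,-0.043,0]], turn=[[0,0,0],[0,0,0],[0,0,0],[0,0,0],[0,0,0]])

```text
time: 1.1
position: [0.3255, 0.171, 0.2139]
tcp_rot: [0.0, 0.385, 0.923, 0.0]
wrist_force: [1.0, 0.4, -0.1]
opening: 1.001
gripper_force: 0.0
```

servo_tool(grip=[1,1,1,1,1], dp=[[0.016,-0.043,0],[0.016,-0.043,0],[0.016,-0.043,0],[0.016,-0.043,0],[0.016,-0.043,0]], turn=[[0,0,0],[0,0,0],[0,0,0],[0,0,0],[0,0,0]])

```text
time: 1.6
position: [0.4055, -0.0443, 0.2139]
tcp_rot: [0.0, 0.386, 0.923, 0.0]
wrist_force: [2.0, 0.5, 0.0]
opening: 1.0
gripper_force: 0.0
```

servo_tool(grip=[1,1,1,1,1], dp=[[0.012,-0.031,0],[0.012,-0.031,0],[0.012,-0.031,0],[0.0125,-0.0297,0],[0,0,-0.03]], turn=[[0,0,0],[0,0,0],[0,0,0],[0,0,0],[0,0,0]])

```text
time: 2.1
position: [0.4573, -0.1693, 0.1858]
tcp_rot: [0.004, 0.386, 0.922, -0.001]
wrist_force: [1.2, -0.6, -1.6]
opening: 0.999
gripper_force: 0.0
```

servo_tool(grip=[1,1], dp=[[0,0,-0.03],[0,0,0]], turn=[[0,0,0],[0,0,0]])

```text
time: 2.3
position: [0.4518, -0.1642, 0.1511]
tcp_rot: [-0.003, 0.386, 0.923, 0.0]
wrist_force: [-0.4, 0.3, -0.8]
opening: 1.0
gripper_force: 0.0
```

Run:
```python
from h import *
S=shot('scene','s1');T=shot('top','t1');p=env.get_state()['position'];print(p)
u,v=map(int,proj(S,p));a=S['frame'][v-60:v+60,u-60:u+60]
u,v=map(int,proj(T,p));b=T['frame'][v-60:v+60,u-60:u+60]
m=np.hstack([cv2.resize(i,(400,400),interpolation=cv2.INTER_CUBIC) for i in(a,b)]);cv2.imwrite('pics/m2.png',m[:,:,::-1])
```

```text
[ 0.45364455 -0.16479825  0.15419896]
```

View pics/m2.png

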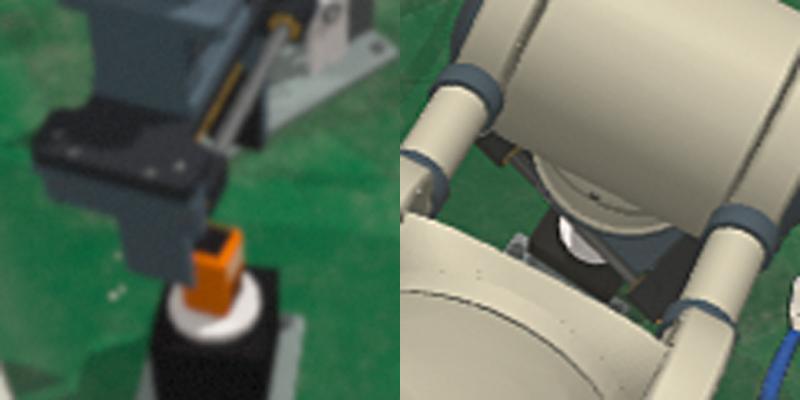

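The fingers straddle the orange grip: it is at (215,270) on the left, with the fingers on both sides. I'll go down and close.

servo_tool(grip=[1,1,1,1,1], dp=[[0,-0.002,-0.02],[0,0,-0.025],[0,0,-0.02],[0,0,-0.012],[0,0,0]], turn=[[0,0,0],[0,0,0],[0,0,0],[0,0,0],[0,0,0]])

```text
time: 2.9
position: [0.4541, -0.1669, 0.0772]
tcp_rot: [-0.0, 0.385, 0.923, -0.0]
wrist_force: [0.2, 0.2, 0.2]
opening: 1.0
gripper_force: 0.0
```

servo_tool(grip=[0.5,0.4,0.3,0.2,0.2], dp=[[0,0,0],[0,0,0],[0,0,0],[0,0,0],[0,0,0]], turn=[[0,0,0],[0,0,0],[0,0,0],[0,0,0],[0,0,0]], newtons=40)

```text
time: 3.4
position: [0.454, -0.167, 0.0772]
tcp_rot: [0.0, 0.385, 0.923, -0.0]
wrist_force: [-0.4, -0.1, 0.3]
opening: 0.594
gripper_force: 0.0
```

servo_tool(grip=[0.1,0,0,0,0], dp=[[0,0,0],[0,0,0],[0,0,0],[0,0,0],[0,0,0]], turn=[[0,0,0],[0,0,0],[0,0,0],[0,0,0],[0,0,0]], newtons=40)

```text
time: 3.9
position: [0.4538, -0.1669, 0.0769]
tcp_rot: [-0.0, 0.385, 0.923, 0.0]
wrist_force: [0.5, -0.1, 0.5]
opening: 0.305
gripper_force: 40.0
```

servo_tool(grip=[0,0,0,0,0], dp=[[0,0,0.01],[0,0,0.02],[0,0,0.025],[0,0,0.03],[0,0,0.015]], turn=[[0,0,0],[0,0,0],[0,0,0],[0,0,0],[0,0,0]])

```text
time: 4.4
position: [0.4544, -0.1673, 0.1797]
tcp_rot: [0.001, 0.385, 0.923, -0.0]
wrist_force: [-0.1, 0.0, -2.9]
opening: 0.303
gripper_force: 40.0
```

servo_tool(grip=[0], dp=[[0,0,0]], turn=[[0,0,0]])

```text
time: 4.5
position: [0.4549, -0.1675, 0.1793]
tcp_rot: [0.002, 0.385, 0.923, -0.0]
wrist_force: [-0.2, -0.2, -2.9]
opening: 0.307
gripper_force: 40.0
```

Run:
```python
from h import *
S=shot('scene','s2');p=env.get_state()['position'];print(p)
u,v=proj(S,p-[0,0,.071]);print('tip exp',u,v);u0,v0=int(u)-50,int(v)-60;print(u0,v0)
a=S['frame'][v0:v0+90,u0:u0+100];cv2.imwrite('pics/m3.png',cv2.resize(a,(600,540),interpolation=cv2.INTER_CUBIC)[:,:,::-1])
```

```text
[ 0.45420954 -0.16715216  0.17779976]
tip exp 283.50271019198095 279.2408508403924
233 219
```

View pics/m3.png

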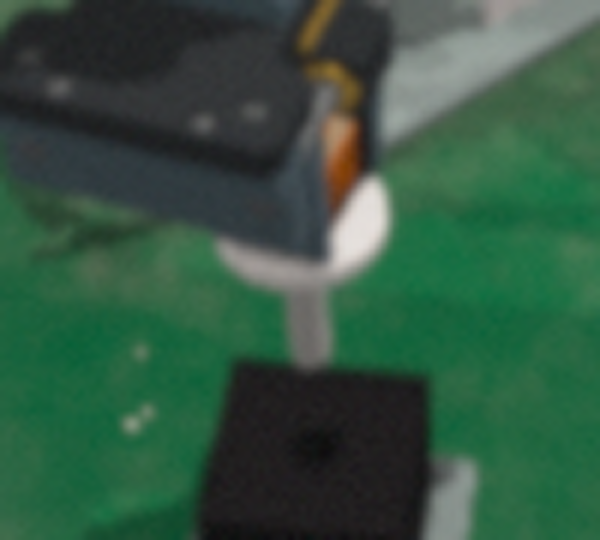

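The probe is free and upright: its tip is at (285,280) in the full image, with 2 mm of play against the prediction. Now to the red button.

servo_tool(grip=[0,0,0,0,0], dp=[[0.002,-0.042,0],[0.002,-0.042,0],[0.002,-0.042,0],[0.002,-0.042,0],[0.001,-0.0415,0]], turn=[[0,0,0],[0,0,0],[0,0,0],[0,0,0],[0,0,0]])

```text
time: 5.05
position: [0.4622, -0.3778, 0.1754]
tcp_rot: [-0.001, 0.386, 0.923, 0.0]
wrist_force: [1.0, 0.2, -1.9]
opening: 0.304
gripper_force: 40.0
```

servo_tool(grip=[0,0,0,0,0], dp=[[0,0,0],[0,0,-0.025],[0,0,-0.025],[0,0,-0.02],[0,0,0]], turn=[[0,0,0],[0,0,0],[0,0,0],[0,0,0],[0,0,0]])

```text
time: 5.55
position: [0.4611, -0.3744, 0.1035]
tcp_rot: [-0.003, 0.385, 0.923, 0.001]
wrist_force: [0.2, -0.7, -2.2]
opening: 0.305
gripper_force: 40.0
```

Run:
```python
from h import *
S=shot('scene','s3');p=env.get_state()['position'];print(p,env.get_state()['wrist_force'])
u,v=proj(S,p-[0,0,.071]);print('tip exp',u,v);u0,v0=int(u)-50,int(v)-60;print(u0,v0)
a=S['frame'][v0:v0+90,u0:u0+100];cv2.imwrite('pics/m4.png',cv2.resize(a,(600,540),interpolation=cv2.INTER_CUBIC)[:,:,::-1])
```

```text
[ 0.46189685 -0.37520542  0.10524216] [ 0.00685481  0.10699446 -1.32691115]
tip exp 341.05425315439726 394.9343916659726
291 334
```

View pics/m4.png

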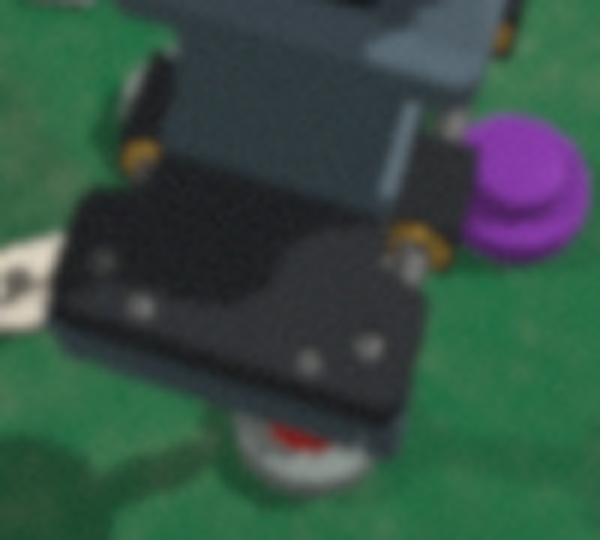

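The red button shows at (300,440), just under the gripper. I'll press it in steps and watch the force.

servo_tool(grip=[0,0,0,0,0], dp=[[0.001,-0.001,-0.01],[0,0,-0.005],[0,0,-0.002],[0,0,0],[0,0,0]], turn=[[0,0,0],[0,0,0],[0,0,0],[0,0,0],[0,0,0]])

```text
time: 6.1
position: [0.4641, -0.3776, 0.0903]
tcp_rot: [0.0, 0.385, 0.923, -0.0]
wrist_force: [0.5, -0.1, 1.9]
opening: 0.304
gripper_force: 40.0
```

servo_tool(grip=[0,0,0], dp=[[0,0,-0.002],[0,0,0],[0,0,0]], turn=[[0,0,0],[0,0,0],[0,0,0]])

```text
time: 6.4
position: [0.4641, -0.3776, 0.0881]
tcp_rot: [0.0, 0.385, 0.923, -0.0]
wrist_force: [0.8, 0.7, 2.3]
opening: 0.301
gripper_force: 40.0
```

servo_tool(grip=[0,0,0], dp=[[0,0,-0.001],[0,0,0],[0,0,0]], turn=[[0,0,0],[0,0,0],[0,0,0]])

```text
time: 6.7
position: [0.464, -0.3776, 0.087]
tcp_rot: [0.0, 0.385, 0.923, -0.0]
wrist_force: [2.0, -0.0, 3.0]
opening: 0.309
gripper_force: 40.0
```

servo_tool(grip=[0,0,0], dp=[[0,0,-0.001],[0,0,0],[0,0,0]], turn=[[0,0,0],[0,0,0],[0,0,0]])

```text
time: 7.0
position: [0.4641, -0.3777, 0.0862]
tcp_rot: [0.0, 0.385, 0.923, -0.0]
wrist_force: [1.9, 0.2, 7.4]
opening: 0.308
gripper_force: 40.0
```

The red button hit its stop, so it is fully pressed. Now the blue one.

servo_tool(grip=[0,0,0,0,0], dp=[[0,0,0.015],[0,0,0.02],[0.005,0.033,0],[0.005,0.033,0],[0.0033,0.032,0]], turn=[[0,0,0],[0,0,0],[0,0,0],[0,0,0],[0,0,0]])

```text
time: 7.5
position: [0.4766, -0.2781, 0.1206]
tcp_rot: [-0.001, 0.386, 0.923, 0.0]
wrist_force: [-0.5, 0.0, -1.8]
opening: 0.304
gripper_force: 40.0
```

servo_tool(grip=[0,0,0,0,0], dp=[[0,0,0],[0,0,-0.015],[0,0,-0.01],[0,0,-0.005],[0,0,0]], turn=[[0,0,0],[0,0,0],[0,0,0],[0,0,0],[0,0,0]])

```text
time: 8.0
position: [0.4766, -0.2794, 0.0901]
tcp_rot: [-0.001, 0.386, 0.923, 0.0]
wrist_force: [-0.8, 1.5, 1.3]
opening: 0.309
gripper_force: 40.0
```

servo_tool(grip=[0,0,0], dp=[[0,0,0],[0,0,0],[0,0,0]], turn=[[0,0,0],[0,0,0],[0,0,0]])

```text
time: 8.3
position: [0.4772, -0.2797, 0.0913]
tcp_rot: [0.0, 0.385, 0.923, -0.0]
wrist_force: [-1.6, 0.9, 0.2]
opening: 0.306
gripper_force: 40.0
```

servo_tool(grip=[0,0,0,0], dp=[[0,0,-0.002],[0,0,-0.002],[0,0,0],[0,0,0]], turn=[[0,0,0],[0,0,0],[0,0,0],[0,0,0]])

```text
time: 8.7
position: [0.4773, -0.2796, 0.087]
tcp_rot: [0.0, 0.385, 0.923, -0.0]
wrist_force: [-1.6, -0.6, 3.0]
opening: 0.304
gripper_force: 40.0
```

servo_tool(grip=[0,0,0], dp=[[0,0,-0.001],[0,0,0],[0,0,0]], turn=[[0,0,0],[0,0,0],[0,0,0]])

```text
time: 9.0
position: [0.4774, -0.2796, 0.0862]
tcp_rot: [0.0, 0.385, 0.923, -0.0]
wrist_force: [-2.2, 0.7, 8.0]
opening: 0.303
gripper_force: 40.0
```

servo_tool(grip=[0,0,0,0,0], dp=[[0,0,0.02],[0,0,0.04],[0,0,0.04],[0,0,0.04],[0,0.03,0]], turn=[[0,0,0],[0,0,0],[0,0,0],[0,0,0],[0,0,0]])

```text
time: 9.5
position: [0.4797, -0.2528, 0.2307]
tcp_rot: [0.004, 0.386, 0.922, -0.001]
wrist_force: [0.6, 1.0, -2.3]
opening: 0.307
gripper_force: 40.0
```

servo_tool(grip=[0,0,0,0,0], dp=[[0,0.04,0],[0,0.04,0],[0,0.04,0],[0,0.04,0],[0,0.04,0]], turn=[[0,0,0],[0,0,0],[0,0,0],[0,0,0],[0,0,0]])

```text
time: 10.0
position: [0.4768, -0.0478, 0.2258]
tcp_rot: [-0.0, 0.386, 0.923, 0.0]
wrist_force: [1.2, -1.0, -1.7]
opening: 0.306
gripper_force: 40.0
```

servo_tool(grip=[0,0,0,0,0], dp=[[0.02,0.04,0],[0.02,0.03,0],[0.0225,0.0176,0],[0,0,-0.02],[0,0,0]], turn=[[0,0,0],[0,0,0],[0,0,0],[0,0,0],[0,0,0]])

```text
time: 10.5
position: [0.5385, 0.0388, 0.2037]
tcp_rot: [-0.002, 0.385, 0.923, -0.001]
wrist_force: [-1.6, -0.0, -1.9]
opening: 0.305
gripper_force: 40.0
```

servo_tool(grip=[0,0,0], dp=[[0,0,0],[0,0,0],[0,0,0]], turn=[[0,0,0],[0,0,0],[0,0,0]])

```text
time: 10.8
position: [0.5398, 0.0377, 0.2066]
tcp_rot: [0.0, 0.386, 0.923, 0.0]
wrist_force: [-0.1, -0.3, -2.1]
opening: 0.307
gripper_force: 40.0
```

Run:
```python
from h import *
S=shot('scene','s4');p=env.get_state()['position'];print(p,env.get_state()['wrist_force'])
u,v=proj(S,p-[0,0,.0705]);print('tip exp',u,v);u0,v0=int(u)-50,int(v)-50;print(u0,v0)
a=S['frame'][v0:v0+90,u0:u0+100];cv2.imwrite('pics/m5.png',cv2.resize(a,(800,600),interpolation=cv2.INTER_CUBIC)[:,:,::-1])
```

```text
[0.53977446 0.03774527 0.2065976 ] [-0.0741607  -0.06758894 -2.75588422]
tip exp 281.28721759953254 188.27055982230763
231 138
```

View pics/m5.png

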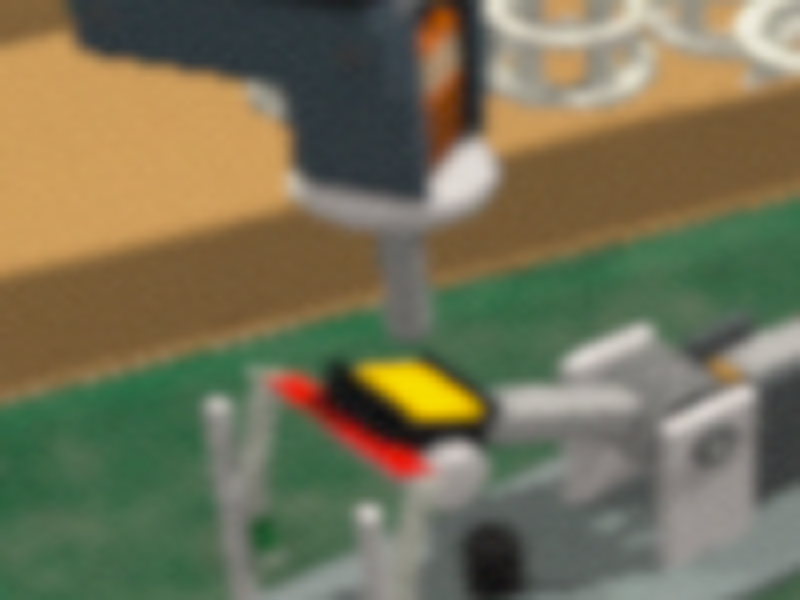

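Run:
```python
from h import *
S=load('s4');T=load('top0')
print(proj(S,(.5398,.0377,.115)),proj(S,(.545,.0377,.115)),proj(S,(.5398,.0327,.115)))
print(tri(ray(S,283.6,196.2),ray(T,252.1,235.6)), atz(S,283.6,196.2,.115))
```

```text
(np.float64(281.8556695295922), np.float64(195.94373972700572)) (np.float64(284.0860039625258), np.float64(195.2452270153658)) (np.float64(282.7850643816369), np.float64(197.30712977632592))
[0.54193625 0.03776169 0.11271938] [0.54280869 0.03526795 0.115     ]
```

In this picture the tip at (407,338) hangs over the yellow pad, whose centre is at (421,388). It needs a shift of a few mm, then I'll touch down.

servo_tool(grip=[0,0,0,0,0], dp=[[0.0037,-0.0003,0],[0,0,-0.012],[0,0,-0.006],[0,0,-0.002],[0,0,0]], turn=[[0,0,0],[0,0,0],[0,0,0],[0,0,0],[0,0,0]])

```text
time: 11.35
position: [0.5432, 0.0379, 0.1854]
tcp_rot: [-0.0, 0.385, 0.923, -0.0]
wrist_force: [0.2, 0.2, -1.4]
opening: 0.303
gripper_force: 40.0
```

servo_tool(grip=[0,0,0], dp=[[0,0,-0.002],[0,0,0],[0,0,0]], turn=[[0,0,0],[0,0,0],[0,0,0]])

```text
time: 11.65
position: [0.5438, 0.0379, 0.1843]
tcp_rot: [0.0, 0.385, 0.923, 0.0]
wrist_force: [1.3, 1.0, 1.9]
opening: 0.306
gripper_force: 40.0
```

servo_tool(grip=[0,0,0,0,0], dp=[[-0.0027,-0.0006,-0.004],[-0.0027,-0.0006,-0.004],[-0.0024,-0.0006,-0.0045],[-0.0024,-0.0006,-0.0045],[0,0,0]], turn=[[0,0,0],[0,0,0],[0,0,0],[0,0,0],[0,0,0]])

```text
time: 12.15
position: [0.534, 0.0354, 0.167]
tcp_rot: [0.001, 0.385, 0.923, 0.0]
wrist_force: [5.0, 0.6, 2.4]
opening: 0.304
gripper_force: 40.0
```

servo_tool(grip=[0,0,0,0], dp=[[-0.0019,-0.0005,-0.0047],[-0.0019,-0.0004,-0.0047],[0,0,0],[0,0,0]], turn=[[0,0,0],[0,0,0],[0,0,0],[0,0,0]])

```text
time: 12.55
position: [0.5294, 0.0344, 0.1575]
tcp_rot: [0.0, 0.385, 0.923, -0.0]
wrist_force: [3.5, -0.4, 1.6]
opening: 0.307
gripper_force: 40.0
```

Run:
```python
from h import *
S=shot('scene','s5');p=env.get_state()['position'];print(p,env.get_state()['wrist_force'],env.get_state()['moment'])
u0,v0=231,145
a=S['frame'][v0:v0+90,u0:u0+100];cv2.imwrite('pics/m6.png',cv2.resize(a,(800,600),interpolation=cv2.INTER_CUBIC)[:,:,::-1])
```

```text
[0.52944487 0.0343955  0.15754069] [3.26153728 0.37822742 1.34365284] [-0.24306373 -0.81570697 -0.05232886]
```

View pics/m6.png

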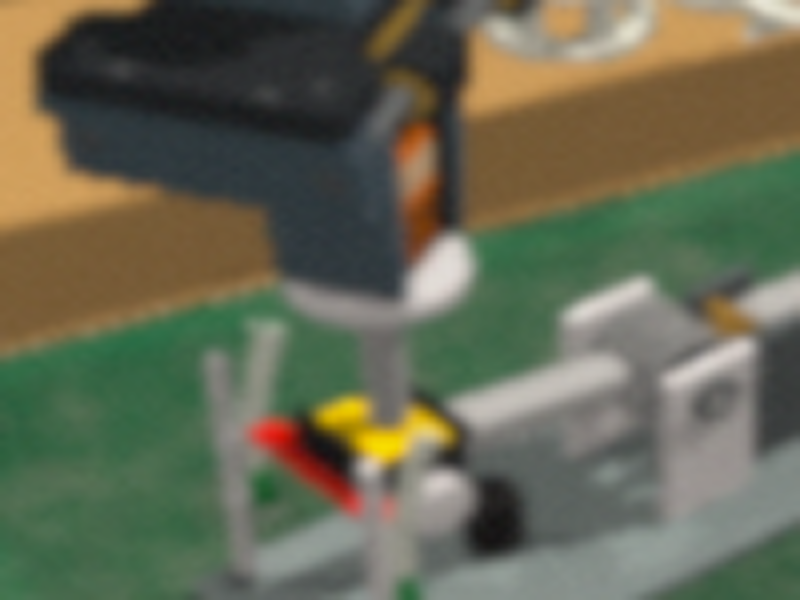

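The tip at (392,425) sits mid-pad on the yellow. I'll carry on over the tooth into the band.

servo_tool(grip=[0,0,0,0,0], dp=[[-0.001,-0.0002,-0.0045],[-0.0008,-0.0002,-0.0045],[-0.0006,-0.0002,-0.005],[-0.0006,-0.0001,-0.005],[-0.0003,0,-0.004]], turn=[[0,0,0],[0,0,0],[0,0,0],[0,0,0],[0,0,0]])

```text
time: 13.1
position: [0.5259, 0.0338, 0.134]
tcp_rot: [-0.0, 0.385, 0.923, -0.0]
wrist_force: [0.0, -0.0, 5.3]
opening: 0.305
gripper_force: 40.0
```

servo_tool(grip=[0,0,0,0], dp=[[0,0,-0.002],[0,0,0],[0,0,0],[0,0,0]], turn=[[0,0,0],[0,0,0],[0,0,0],[0,0,0]])

```text
time: 13.5
position: [0.5259, 0.0338, 0.1325]
tcp_rot: [-0.0, 0.385, 0.923, -0.0]
wrist_force: [0.1, -1.3, 6.1]
opening: 0.306
gripper_force: 40.0
```

Run:
```python
from h import *
S=shot('scene','s6');T=shot('top','t6');p=env.get_state()['position'];print(p,env.get_state()['wrist_force'])
u0,v0=241,165
a=S['frame'][v0:v0+75,u0:u0+100];cv2.imwrite('pics/m7.png',cv2.resize(a,(800,600),interpolation=cv2.INTER_CUBIC)[:,:,::-1])
```

```text
[0.52588218 0.03377486 0.13248709] [ 0.07587654 -1.68192522  4.92741198]
```

View pics/m7.png

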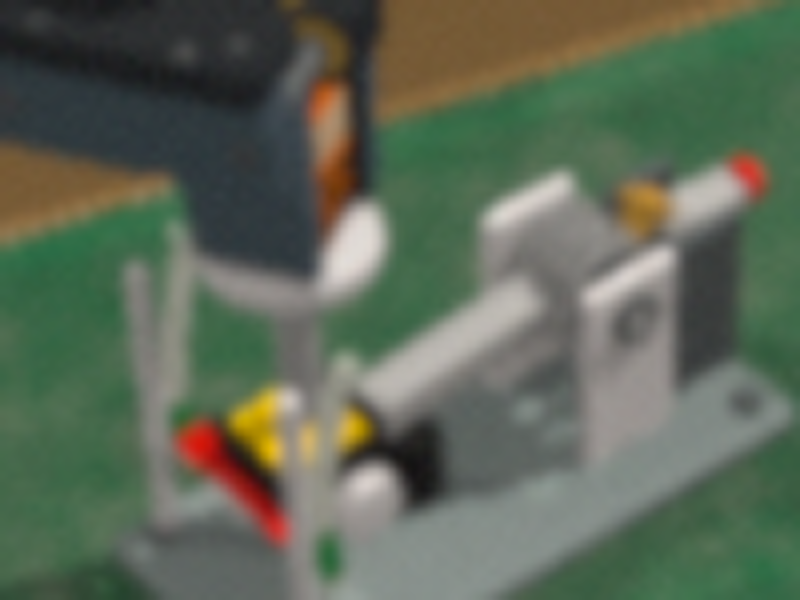

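The tip is about 62 mm up (arm about 0.56, mid band) with roughly 7 N on the pad. The picture shows it inside the yellow pad near (300,430), and the red pointer at (195,440) to (285,535) level with the green marks.

```bash
python3 -c "
from station import env
print(env.finish_job())"
```

```text
the job is handed in; nothing more can be done
None
```

I handed the job in at about 13.5 s. Red and then blue were pressed to their stops, and the tensioner arm was pushed past its click. The probe is still gripped and holding the pad at about mid green band, judged from tip height (62 mm) and force (about 7 N); I did not check the pawl directly.

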